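# Lids on the printed parts pots

## Robot

A 7-joint arm with a two-finger parallel gripper is mounted at the origin on the work surface. World frame = base frame: x ahead of the robot, y to its left, z up, the work surface at z = 0. Lengths are in m, angles in rad, forces in N, time in s.
With the tool pointing down it reaches from about 0.35 to 0.9 m from the base axis. Payload 8.1 kg.
Tool frame: the origin (TCP) lies midway between the tips of the shut fingers; the grasp point (between the pads) lies arm.tcp_to_grasp behind it (arm.tcp_to_grasp is the distance from the TCP to the grasp point, in m); z points along the fingers, y is the line along which they close (so a half turn about z gives the same grasp; the last joint's range is limited). The gripper opens to 92 mm and grips with 3 to 60 N. Pads are 19 mm wide; open, the fingers measure 130 mm over their backs; the gripper's body (75 mm by 190 mm) begins 47 mm behind the grasp point.
Start: joints at [1.058, 0.434, 0.025, 1.573, -0.012, 1.134, -0.075], TCP at [0.249, -0.573, 0.227] pointing down, gripper open.
Joint ranges: [-2.62, 2.62], [-0.44, 2.09], [-1.27, 1.32], [0.08, 2.57], [-1.32, 4.46], [0.12, 2], [-2.74, 2.74]. Speed limits (rad/s): [2.22, 2.22, 3.01, 3.01, 3.14, 3.14, 3.14].

## Interface

Orientations are given as a rotation vector (axis times angle).
In Python, from cell import observe, get_image, arm gives the robot as it stands. The module is installed in compiled form; this text tells all that it offers.
- The arm moves only by the tool drive_tool, never from a script. Its argument "steps" is a list of rows, each a list of 5 numbers: the closure, from 0 (fully open) to 1 (shut), then the shift along the world's x, y, z in mm, then the turn about the world's z in rad. In form: [[hand, x, y, z, roll], ...]. A call has 1 to 20 rows; each row shifts and turns the commanded pose from where the row before left it; what a row does not reach is not made up. A row lasts 1/12 s, in which the tool goes at most 41.7 mm and 7.16 degrees, less where a joint would pass 70% of its speed; a pose out of reach is approached as far as the arm can. A call with a gripper value outside its range is refused whole. The fingers move at their own pace and stop on an object; "grip_force" is the grip in N (left out, the last holds). Time passes only in rows, so rows that do not move let the fingers close. It gives the time, the measured TCP pose, the force, the opening and the grip force at its end, in the units of the state.
- observe(): the state, without advancing time (a new reading comes with each control period).
- get_image(name): name is "scene" or "side" or "wrist"; returns a dict with "image" (384x512x3 uint8, red, green, blue), "vfov" (degrees; the focal length in pixels is half the picture's height over the tangent of half this angle, whatever the lens; pixels are square), "cx", "cy" (the principal point, pixels), "xyz" and "attitude" of the camera in the world. Camera axes: x right, y down, z forward; pixel columns grow to the right and rows downward; lengths in m; the calibration is good to about 2 mm. A picture is of the moment at which its call begins. There is no depth.
- arm.sign_off(): hands the job in; it is judged then, once.
The state is a dict: "clock": time; "joints": joint angles; "dq": joint speeds; "joint_efforts": joint torques, N m; "position": TCP position; "ee_rot": TCP orientation; "force": force on the tool from outside, world axes, zero at the start; "ft_torque": the same for the moment, N m; "width": opening from 0.0 (shut) to 1.0 (fully open); "gripper_force": force on a finger pad.
Only numpy, scipy, OpenCV 4.12 (cv2) and the standard library are available. Lean on these libraries where they do the work, as an engineer would, in place of code of your own. Each camera call takes 0.05 s, during which the arm holds its last target. There are 200 camera calls.

## Task

Close the two 3D-printed parts pots on the bench, each with the lid of its own colour: the yellow lid on the yellow pot and the blue lid on the blue pot, in either order. Each lid must sit level on the rim with its plug in the mouth, and the pots must stay standing on the table, never tipped over. The red lid belongs to a pot that is not here.

Things in the scene. Friction and masses are not known exactly. Their poses are not given: they have to be found in the camera images.
- pot_yellow: Yellow 3D-printed pot with slanted vanes, loose, upright on the table (z = 0), 60 mm tall, 0.25 kg; round open mouth on top, 78 mm inside and 88 mm outside diameter, vanes reach 94 mm across. Brass bits inside. Origin: centre of its underside; z up along its axis. Pots and lids stand mixed, in any order, at least 120 mm apart centre to centre.
- pot_blue: Blue 3D-printed pot with slanted vanes, loose, upright on the table (z = 0), 60 mm tall, 0.25 kg; round open mouth on top, 78 mm inside and 88 mm outside diameter, vanes reach 94 mm across. Brass bits inside. Origin: centre of its underside; z up along its axis. Pots and lids stand mixed, in any order, at least 120 mm apart centre to centre.
- lid_yellow: Yellow printed lid lying flat on the table, knob up, 60 g. From below: round plug 58 mm wide, 6 mm high; flange disc 100 mm wide, 6 mm thick (2 mm ribs on top); plain round knob 26 mm wide, 30 mm above the flange (42 mm tall in all). Origin: centre of the plug's underside; z up. Seated, the plug has 10 mm play all round, the flange rests on the rim and the origin is 54 mm above the pot's.
- lid_blue: Blue printed lid lying flat on the table, knob up, 60 g. From below: round plug 58 mm wide, 6 mm high; flange disc 100 mm wide, 6 mm thick (2 mm ribs on top); plain round knob 26 mm wide, 30 mm above the flange (42 mm tall in all). Origin: centre of the plug's underside; z up. Seated, the plug has 10 mm play all round, the flange rests on the rim and the origin is 54 mm above the pot's.
Things that resemble listed ones, but are neither listed nor needed, are in the scene too. Leave any green, pink or turquoise look-alike of the lid_yellow alone.

How it is judged:
At the end, for the whole second after the job is handed in: The yellow lid is on the yellow pot and the blue lid on the blue pot: each within 12 mm of its pot's axis, its origin 50 to 58 mm above the pot's origin, lid and pot within 0.12 rad (7 degrees) of upright, pots standing on the table (origin below 10 mm), all at rest (below 20 mm/s) (horizontal distance between lid_yellow and pot_yellow below 0.012 m and z of lid_yellow in the frame of pot_yellow between 0.05 and 0.058 m and angle between each of lid_yellow, pot_yellow, lid_blue, pot_blue's own z axis and vertical below 0.12 rad and height (world z) of each of pot_yellow, pot_blue below 0.01 m and linear speed of each of lid_yellow, pot_yellow, lid_blue, pot_blue below 0.02 m/s and horizontal distance between lid_blue and pot_blue below 0.012 m and z of lid_blue in the frame of pot_blue between 0.05 and 0.058 m); the robot touches nothing.
It fails at once if a pot is tipped over (more than 0.5 rad) (angle between any of pot_yellow, pot_blue's own z axis and vertical above 0.5 rad).
It also fails if it takes over 48 s, if anything falls off the work surface, if the arm or the gripper's body presses on something with over 40 N, if the wrist force passes 120 N, or if a joint passes its speed limit or range.

## Working session

There is one attempt and no reset: what is moved stays moved. The work goes in short steps, Python scripts to look and compute and a tool call to move; the robot and the scene stay as the last step left them, time stands still between calls to the robot, and variables do not carry over. Pictures are saved under pics/ and viewed, at most 10 in all, crops included, and the job is handed in when it is done.

Besides the shell and the picture viewer there is one more tool, called after "Call:" as name([rows], argument=value, ...), one row to a line, values as JSON. drive_tool: Moves the arm, as the interface text tells. Its arguments: {"type":"object","properties":{"steps":{"type":"array"},"grip_force":{"type":"number"}},"required":["steps"]}

```bash
mkdir -p pics; python3 - <<'E'
from cell import observe,get_image,arm
import cv2,pickle
s=observe(); print(s['clock'],s['position'],s['ee_rot'],s['width'],arm.tcp_to_grasp)
d={n:get_image(n) for n in('scene','side','wrist')}
pickle.dump(d,open('im0.pkl','wb'))
for n,v in d.items():
    cv2.imwrite(f'pics/{n}0.png',v['image'][:,:,::-1]); print(n,v['vfov'],v['cx'],v['cy'],v['xyz'],v['attitude'])
E
```

```text
0.0 [ 0.24876318 -0.57278022  0.22593754] [-3.07438507e+00 -6.38795439e-01  7.28247120e-04] 1.0004874877872596 0.0188
scene 49.876602766638186 249.11252249408017 187.46398127433366 [ 1.09608726 -0.29101498  0.75790256] [-2.09843847 -1.39647411  0.49803591]
side 55.75946598598399 244.3325913212804 189.47145277193687 [ 0.35521207 -0.63025861  0.61739976] [-2.32126854  0.37550629 -0.1797617 ]
wrist 61.438543690932605 258.318900957718 190.3278501424042 [ 0.31362935 -0.54507535  0.38351582] [ 2.43722017 -1.59803143 -0.21398665]
```

View pics/scene0.png

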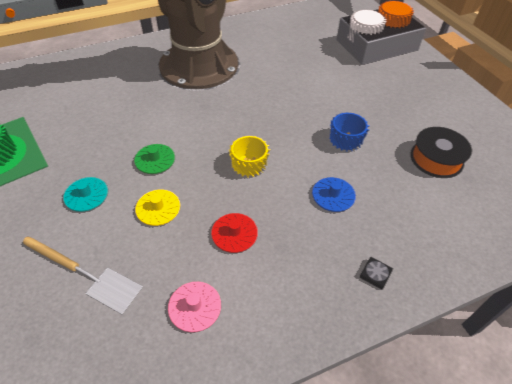

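View pics/side0.png

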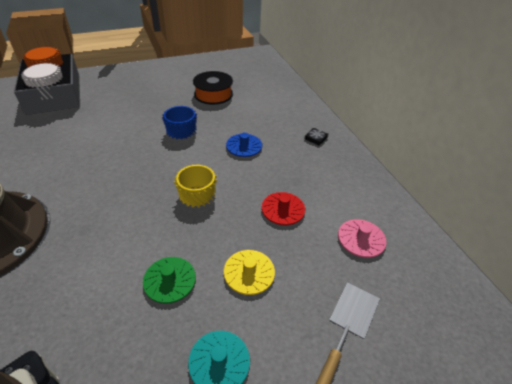

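The scene picture shows the yellow lid at (158,207), the yellow pot at (249,156), the blue lid at (333,195) and the blue pot at (348,131). In the side picture they are at (249,272), (196,186), (244,145) and (180,122).

Things that could be mistaken for the lids I want, by scene pixel: green (154,158), turquoise (85,194), red (235,232) and pink (194,306). I choose by colour.

```bash
cat > h.py <<'E'
import numpy as np,cv2
from scipy.spatial.transform import Rotation as R
from scipy.optimize import least_squares
def cyl(r,z0,z1):
    a=np.linspace(0,2*np.pi,48,endpoint=False)
    return np.vstack([np.c_[r*np.cos(a),r*np.sin(a),0*a+z] for z in(z0,z1)])
LID=[cyl(.05,.006,.013),cyl(.029,0,.006),cyl(.013,.01,.042)]; POT=[cyl(.0455,0,.06)]
def proj(v,P):
    f=192/np.tan(np.radians(v['vfov']/2)); p=(P-v['xyz'])@R.from_rotvec(v['attitude']).as_matrix()
    return np.c_[f*p[:,0]/p[:,2]+v['cx'],f*p[:,1]/p[:,2]+v['cy']]
HUE={'yellow':(24,34),'blue':(106,122)}
def blob(v,col,px):
    h=cv2.cvtColor(np.ascontiguousarray(v['image']),cv2.COLOR_RGB2HSV)
    m=cv2.inRange(h,(HUE[col][0],110,40),(HUE[col][1],255,255))
    m=cv2.morphologyEx(m,cv2.MORPH_CLOSE,np.ones((3,3)))
    n,l,st,c=cv2.connectedComponentsWithStats(m)
    k=[i for i in range(1,n) if st[i,4]>100]; i=min(k,key=lambda i:np.hypot(*(c[i]-px)))
    return cv2.findNonZero((l==i).astype(np.uint8))
def hullfeat(pts):
    h=cv2.convexHull(pts.astype(np.float32)); m=cv2.moments(h); x,y=pts.reshape(-1,2).min(0),pts.reshape(-1,2).max(0)
    return np.array([m['m10']/m['m00'],m['m01']/m['m00']]),y-x
def locate(views,col,pxs,parts,z=0,x0=(.6,-.2)):
    obs=[hullfeat(blob(v,col,p)) for v,p in zip(views,pxs)]
    P=np.vstack(parts)
    f=lambda q:np.concatenate([hullfeat(proj(v,P+[q[0],q[1],z]))[0]-o[0] for v,o in zip(views,obs)])
    s=least_squares(f,x0,diff_step=1e-3)
    sz=[(hullfeat(proj(v,P+[*s.x,z]))[1]-o[1]).round(1) for v,o in zip(views,obs)]
    return s.x,s.fun,sz
E
python3 - <<'E'
from h import *
import pickle
d=pickle.load(open('im0.pkl','rb')); S,D=d['scene'],d['side']
for n,c,a,b,m in[('lidY','yellow',(158,207),(249,272),LID),('potY','yellow',(249,156),(196,186),POT),('lidB','blue',(333,195),(244,145),LID),('potB','blue',(348,131),(180,122),POT)]:
    x,f,sz=locate([S,D],c,[a,b],m); print(n,x.round(4),f.round(1),sz, np.hypot(*x).round(3))
    for v,p in((S,a),(D,b)):print('   ',locate([v],c,[p],m)[0].round(4))
c=S['image'][100:260,110:390]; cv2.imwrite('pics/crop.png',cv2.resize(c[:,:,::-1],None,fx=2.8,fy=2.8,interpolation=cv2.INTER_CUBIC))
print(R.from_rotvec([-3.07438507e+00,-6.38795439e-01,7e-4]).as_matrix().round(3))
E
```

```text
lidY [ 0.4996 -0.2627] [ 0.2 -0.   0.   0.2] [array([1.2, 1.3]), array([0.6, 1.2])] 0.564
    [ 0.4994 -0.2632]
    [ 0.4997 -0.2622]
potY [ 0.4517 -0.0171] [ 0.8  1.  -0.8  1. ] [array([0.2, 5.1]), array([-0.7,  2.5])] 0.452
    [ 0.4477 -0.0176]
    [ 0.4542 -0.0145]
lidB [0.6198 0.1236] [ 0.  -0.1  0.1  0.1] [array([0.9, 1.5]), array([1.5, 2.1])] 0.632
    [0.6201 0.1233]
    [0.6197 0.124 ]
potB [0.4686 0.2516] [ 0.5  0.7 -0.7  0.8] [array([2.1, 5.5]), array([1.7, 3.9])] 0.532
    [0.4658 0.2517]
    [0.4713 0.255 ]
[[ 0.917  0.398 -0.001]
 [ 0.398 -0.917  0.001]
 [-0.    -0.002 -1.   ]]
```

View pics/crop.png

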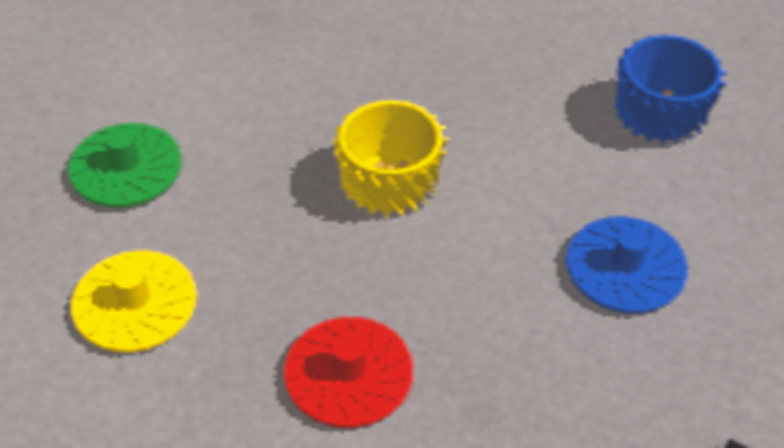

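The crop confirms the choice: lemon-yellow lid lower left, blue lid right, both knob up. The lid fits are sound to about 1 mm. The pots appear to taper, so I'll refit them while moving.

Call:
drive_tool([
  [0,21,26,0,0],
  [0,21,26,0,0],
  [0,21,26,0,0],
  [0,21,26,0,0],
  [0,21,26,-10,0],
  [0,21,26,-15,0],
  [0,21,26,-20,0],
  [0,21,26,-20,0],
  [0,21,26,-20,0],
  [0,21,26,-20,0],
  [0,21,26,-15,0],
  [0,20,24,-6,0],
  [0,0,0,0,0],
  [0,0,0,0,0],
], grip_force=20)

```text
clock: 1.32
position: [0.501, -0.2608, 0.1]
ee_rot: [-3.073, -0.646, 0.001]
force: [-1.2, -1.3, -0.7]
width: 1.003
gripper_force: 0.0
```

```bash
python3 - <<'E'
from h import *
import pickle
from cell import observe,get_image
s=observe(); print(s['clock'],s['position'],s['ee_rot'],s['joints'],s['force'])
print('to lidY mm',(np.array([.4996,-.2627,.018])-s['position'])*1e3)
d=pickle.load(open('im0.pkl','rb')); S,D=d['scene'],d['side']
for rb in(.030,.034,.038,.042):
  m=[cyl(rb,0,.001),cyl(.0455,.03,.06) if rb>.1 else cyl(.0455,.057,.06)]
  for n,c,a,b in[('potY','yellow',(249,156),(196,186)),('potB','blue',(348,131),(180,122))]:
    x,f,sz=locate([S,D],c,[a,b],m); print(rb,n,x.round(4),f.round(1),sz)
w=get_image('wrist'); cv2.imwrite('pics/w1.png',w['image'][:,:,::-1])
E
```

```text
1.3167 [ 0.50098891 -0.26079252  0.09997804] [-3.07299745e+00 -6.45670092e-01  8.99774530e-04] [ 0.45090647  0.47912974 -0.08927195  1.85799768  0.05557572  0.80816681
 -0.82342402] [-1.18296554 -1.3289062  -0.68115888]
to lidY mm [ -1.38891124  -1.90747692 -81.97804224]
0.03 potY [ 0.4546 -0.023 ] [-0.9 -0.9  0.7 -1.2] [array([0.3, 0.4]), array([-1.6, -2.2])]
0.03 potB [0.472  0.2445] [-0.4 -0.8  0.7 -0.6] [array([-1.2,  1.3]), array([0.2, 0.8])]
0.034 potY [ 0.4539 -0.0216] [-0.5 -0.4  0.3 -0.6] [array([0.3, 1.6]), array([-1.6, -1. ])]
0.034 potB [0.4712 0.2463] [-0.2 -0.4  0.4 -0.3] [array([-1.2,  2.4]), array([0.2, 1.6])]
0.038 potY [ 0.4532 -0.0201] [-0.   0.1 -0.  -0.1] [array([0.3, 2.8]), array([-1.6,  0.2])]
0.038 potB [0.4703 0.2481] [ 0.1 -0.   0.   0.1] [array([-0.7,  3.4]), array([0.2, 2.4])]
0.042 potY [ 0.4524 -0.0185] [ 0.4  0.6 -0.4  0.5] [array([0.2, 4. ]), array([-1.7,  1.5])]
0.042 potB [0.4694 0.25  ] [ 0.3  0.4 -0.3  0.5] [array([0.8, 4.5]), array([0.5, 3.2])]
```

View pics/w1.png

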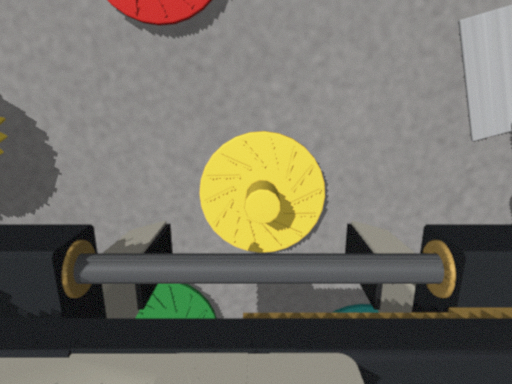

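The wrist view shows the yellow lid centred between the fingers, with its knob at (262,205). A base radius of 38 mm brings the pot fits to about 0 px: pot Y (0.4532, -0.0201), pot B (0.4703, 0.2481). Descend and grasp.

Call:
drive_tool([
  [0.3,-1.4,-1.9,-20,0],
  [0.4,0,0,-25,0],
  [0.4,0,0,-22,0],
  [0.4,0,0,-10,0],
  [0.4,0,0,-4,0],
  [0.4,0,0,0,0],
  [1,0,0,0,0],
  [1,0,0,0,0],
  [1,0,0,0,0],
  [1,0,0,0,0],
  [1,0,0,0,0],
  [1,0,0,0,0],
  [1,0,0,0,0],
  [1,0,0,0,0],
], grip_force=20)

```text
clock: 2.53
position: [0.4989, -0.2653, 0.0203]
ee_rot: [3.075, 0.639, 0.001]
force: [-1.0, 0.1, 5.6]
width: 0.277
gripper_force: 20.0
```

Call:
drive_tool([
  [1,0,0,10,0],
  [1,0,0,20,0],
  [1,0,0,30,0],
  [1,0,0,30,0],
  [1,-4,20,10,0],
  [1,-6,30,0,0],
  [1,-6,35,0,0],
  [1,-7,35,0,0],
  [1,-7,35,0,0],
  [1,-7,35,0,0],
  [1,-5,30,0,0],
  [1,-3,17,0,0],
  [1,-1,8,0,0],
  [1,0,0,0,0],
  [1,0,0,0,0],
])

```text
clock: 3.78
position: [0.4529, -0.021, 0.12]
ee_rot: [3.075, 0.639, 0.0]
force: [0.1, -0.7, -0.7]
width: 0.28
gripper_force: 20.0
```

```bash
python3 - <<'E'
from h import *
import pickle
from cell import observe,get_image
s=observe(); print(s['clock'],s['position'],s['force'],s['width'])
S,D,w=[get_image(n) for n in('scene','side','wrist')]
a=np.zeros((384,1024,3),np.uint8);a[:,:512]=S['image'];a[:,512:]=D['image']
cv2.imwrite('pics/p1.png',cv2.resize(a[:,:,::-1],(800,300),interpolation=cv2.INTER_AREA))
pickle.dump((S,D,w),open('im1.pkl','wb'))
E
```

```text
3.7833 [ 0.4528841  -0.0209625   0.12001395] [ 0.09440551 -0.69780769 -0.66512864] 0.27956663505689733
```

View pics/p1.png

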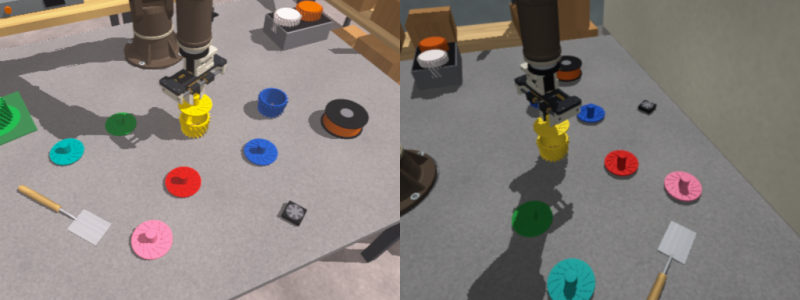

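The lid is held above the yellow pot. I'll lower it to just above the rim and check its tilt up close.

Call:
drive_tool([
  [1,-1,0,-12,0],
  [1,0,0,-14,0],
  [1,0,0,-10,0],
  [1,0,0,0,0],
  [1,0,0,0,0],
])

```text
clock: 4.35
position: [0.4513, -0.0212, 0.0835]
ee_rot: [3.076, 0.637, -0.002]
force: [-0.2, 0.8, 0.0]
width: 0.275
gripper_force: 20.0
```

```bash
cat > look.py <<'E'
import sys
from h import *
from cell import observe,get_image
n,x,y,z=sys.argv[1],*map(float,sys.argv[2:])
s=observe(); print(s['clock'],s['position'],s['force'],s['width'])
o=[]
for c in('scene','side'):
    v=get_image(c); u=proj(v,np.array([[x,y,z]]))[0].astype(int).clip(50,[461,333])
    o.append(cv2.resize(v['image'][u[1]-50:u[1]+50,u[0]-50:u[0]+50],(400,400),interpolation=cv2.INTER_CUBIC))
cv2.imwrite(f'pics/{n}.png',np.hstack(o)[:,:,::-1])
E
python3 look.py near1 .453 -.02 .06
```

```text
4.35 [ 0.45132218 -0.02115533  0.0834717 ] [-0.22359953  0.8333808   0.01509416] 0.27547056798537295
```

View pics/near1.png

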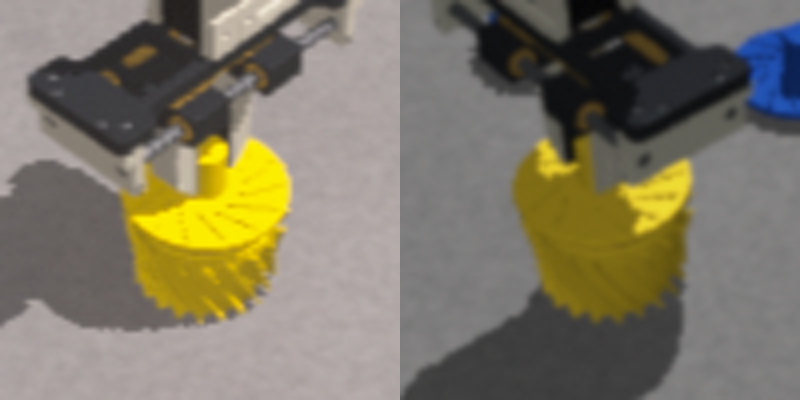

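The lid is level and centred over the pot. Lower and release.

Call:
drive_tool([
  [1,0,0,-5,0],
  [1,0,0,-3,0],
  [1,0,0,-1.5,0],
  [1,0,0,0,0],
  [1,0,0,0,0],
])

```text
clock: 4.87
position: [0.4517, -0.0203, 0.0745]
ee_rot: [3.076, 0.639, 0.0]
force: [-1.0, -0.4, 5.1]
width: 0.277
gripper_force: 20.0
```

Call:
drive_tool([
  [0.45,0,0,0,0],
  [0.45,0,0,0,0],
  [0.45,0,0,0,0],
  [0.45,0,0,0,0],
  [0.45,0,0,10,0],
  [0.45,0,0,20,0],
  [0.45,0,0,30,0],
  [0.45,0,0,0,0],
])

```text
clock: 5.53
position: [0.4541, -0.0199, 0.1382]
ee_rot: [3.075, 0.639, 0.009]
force: [-0.3, 0.2, -0.9]
width: 0.548
gripper_force: 0.0
```

```bash
python3 look.py near2 .453 -.02 .06
```

```text
5.5333 [ 0.45406463 -0.01993218  0.13815817] [-0.29558744  0.22729225 -0.91855201] 0.5479842661185873
```

View pics/near2.png

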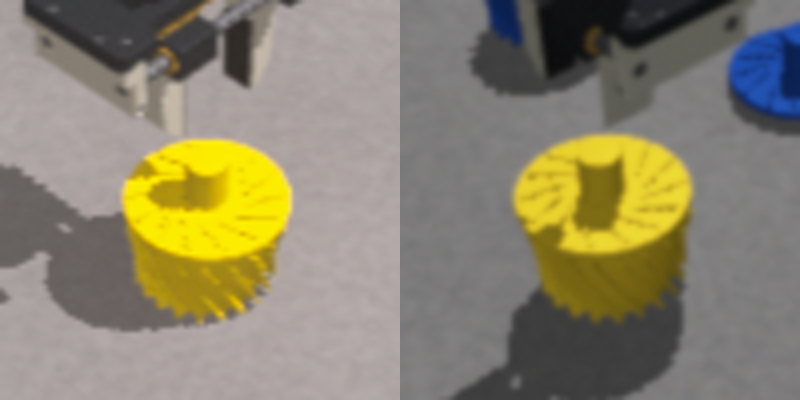

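The yellow lid is seated level on its pot. On to the blue lid.

Call:
drive_tool([
  [0.4,18,15,0,0],
  [0.4,25,21,0,0],
  [0.4,25,21,0,0],
  [0.4,25,21,0,0],
  [0.4,25,21,-10,0],
  [0.4,22,20,-15,0],
  [0.4,17,15,-10,0],
  [0.4,10,10,-10,0],
  [0.4,0,0,-10,0],
  [0.4,0,0,0,0],
  [0.4,0,0,0,0],
])

```text
clock: 6.55
position: [0.617, 0.1226, 0.0777]
ee_rot: [3.075, 0.638, -0.005]
force: [0.2, -0.9, 0.8]
width: 0.599
gripper_force: 0.0
```

```bash
python3 - <<'E'
import numpy as np
from cell import observe
s=observe(); print(s['clock'],s['position'],(np.array([.6198,.1236,.018])-s['position'])*1e3)
E
```

```text
6.55 [0.61699484 0.12255996 0.07774271] [  2.8051554    1.04004402 -59.74270694]
```

Call:
drive_tool([
  [0.4,2.8,1,-15,0],
  [0.4,0,0,-22,0],
  [0.4,0,0,-15,0],
  [0.4,0,0,-6,0],
  [0.4,0,0,0,0],
  [0.4,0,0,0,0],
  [1,0,0,0,0],
  [1,0,0,0,0],
  [1,0,0,0,0],
  [1,0,0,0,0],
  [1,0,0,0,0],
  [1,0,0,0,0],
], grip_force=20)

```text
clock: 7.55
position: [0.6217, 0.1248, 0.0217]
ee_rot: [3.076, 0.639, 0.001]
force: [-0.1, 0.1, 3.1]
width: 0.274
gripper_force: 20.0
```

Call:
drive_tool([
  [1,0,0,10,0],
  [1,0,0,25,0],
  [1,0,0,30,0],
  [1,0,0,30,0],
  [1,-15,12,5,0],
  [1,-24,20,0,0],
  [1,-26,22,0,0],
  [1,-26,22,0,0],
  [1,-26,22,0,0],
  [1,-18,14,0,0],
  [1,-10,8,0,0],
  [1,-4.4,4,0,0],
  [1,0,0,0,0],
  [1,0,0,0,0],
])

```text
clock: 8.72
position: [0.4732, 0.2479, 0.1215]
ee_rot: [3.076, 0.637, 0.001]
force: [-0.1, -0.1, -1.1]
width: 0.276
gripper_force: 20.0
```

```bash
python3 - <<'E'
import numpy as np
from cell import observe
s=observe(); print(s['clock'],s['width'],s['position'],(np.array([.4723,.249,.0845])-s['position'])*1e3)
E
```

```text
8.7167 0.2755607478793624 [0.47324359 0.24793263 0.12145686] [ -0.94359246   1.06736992 -36.956865  ]
```

Call:
drive_tool([
  [1,-1,1,-12,0],
  [1,0,0,-15,0],
  [1,0,0,-9,0],
  [1,0,0,0,0],
  [1,0,0,0,0],
])

```text
clock: 9.13
position: [0.4715, 0.2488, 0.0848]
ee_rot: [3.076, 0.637, -0.002]
force: [-0.7, 0.5, -0.7]
width: 0.277
gripper_force: 20.0
```

```bash
python3 look.py near3 .4703 .248 .06
```

```text
9.1333 [0.47148484 0.24878582 0.08483165] [-0.6831195   0.52091446 -0.72005642] 0.2770694703433264
```

View pics/near3.png

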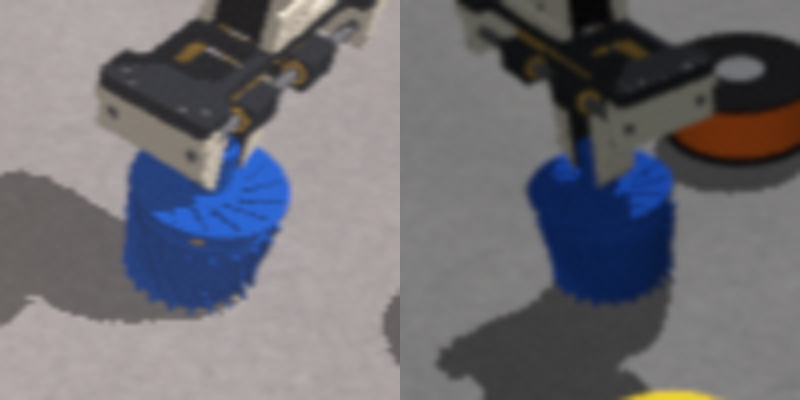

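The blue lid is level and centred over its pot.

Call:
drive_tool([
  [1,0,0,-5,0],
  [1,0,0,-3,0],
  [1,0,0,-1.5,0],
  [1,0,0,0,0],
  [1,0,0,0,0],
])

```text
clock: 9.65
position: [0.4711, 0.2498, 0.0759]
ee_rot: [3.076, 0.639, 0.0]
force: [-0.2, -0.3, 2.4]
width: 0.28
gripper_force: 20.0
```

Call:
drive_tool([
  [0.45,0,0,0,0],
  [0.45,0,0,0,0],
  [0.45,0,0,0,0],
  [0.45,0,0,0,0],
  [0.45,0,0,10,0],
  [0.45,0,0,20,0],
  [0.45,0,0,30,0],
  [0.45,0,0,40,0],
  [0.45,0,0,40,0],
  [0.45,0,0,20,0],
  [0.45,0,0,0,0],
  [0.45,0,0,0,0],
  [0.45,0,0,0,0],
])

```text
clock: 10.73
position: [0.4705, 0.2495, 0.2354]
ee_rot: [3.076, 0.639, -0.001]
force: [-0.6, -0.5, -0.3]
width: 0.548
gripper_force: 0.0
```

```bash
python3 look.py near4 .4703 .248 .06; python3 - <<'E'
from h import *
from cell import get_image
V=[get_image('scene'),get_image('side')]
L=[p+[0,0,.054] for p in LID]
pot=[cyl(.038,0,.001),cyl(.0455,.057,.06)]
for c,a,b,x0 in(('yellow',(249,150),(196,180),(.453,-.02)),('blue',(348,125),(180,118),(.4703,.2481))):
    x,f,sz=locate(V,c,[a,b],pot+L,x0=x0); print(c,x.round(4),f.round(1),sz)
E
```

```text
10.7333 [0.47053186 0.24947686 0.23541232] [-0.5691742  -0.48519151 -0.34075819] 0.5484690758230839
yellow [ 0.4526 -0.0196] [-0.1  0.  -0.  -0.1] [array([1.2, 2.2]), array([0.7, 0.7])]
blue [0.4689 0.2497] [ 0.1 -0.  -0.   0.3] [array([0.8, 1.6]), array([0.7, 1.6])]
```

View pics/near4.png

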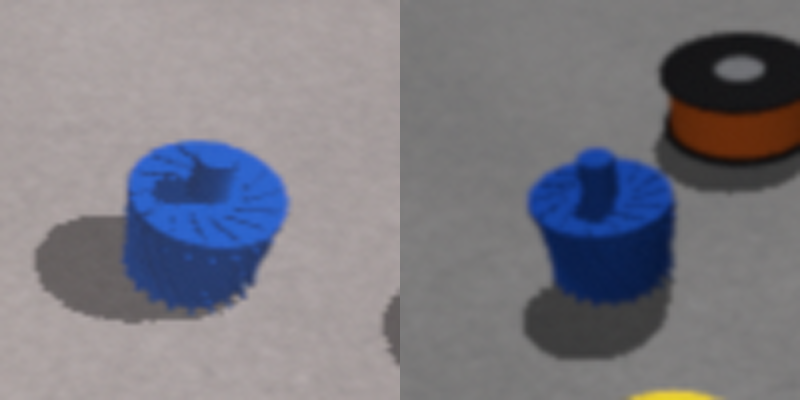

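The blue lid is level and seated. In the scene view it looks slightly right of the pot base, so I'll check the offset with a silhouette fit.

```bash
python3 - <<'E'
from h import *
from cell import get_image
from scipy.optimize import minimize
V=[get_image('scene'),get_image('side')]
for c,P,x0 in(('yellow',[(249,150),(196,180)],(.4526,-.0196)),('blue',[(348,125),(180,118)],(.4689,.2497))):
    M=[]
    for v,p in zip(V,P):
        m=np.zeros((384,512),np.uint8); q=blob(v,c,p).reshape(-1,2); m[q[:,1],q[:,0]]=1; M.append(cv2.GaussianBlur(m.astype(np.float32),(5,5),1))
    def cost(t):
        e=0; t=np.array(t)/1e3
        for v,m in zip(V,M):
            r=np.zeros((384*4,512*4),np.uint8)
            for i,part in enumerate([np.vstack([cyl(t[4],0,.001),cyl(.0455,.057,.06)])]+LID):
                o=t[:2] if i==0 else t[2:4]
                h=cv2.convexHull((proj(v,part+[*o,0 if i==0 else .054])*4+1.5).astype(np.float32))
                cv2.fillPoly(r,[np.round(h).astype(np.int32)],1)
            r=cv2.resize(r.astype(np.float32),(512,384),interpolation=cv2.INTER_AREA)
            e+=((cv2.GaussianBlur(r,(5,5),1)-m)**2).sum()
        return e
    z=np.array([*x0,*x0,.038])*1e3
    s=minimize(cost,z,method='Nelder-Mead',options=dict(initial_simplex=np.vstack([z]+[z+5*np.eye(5)[i] for i in range(5)]),maxiter=400))
    print(c,s.x.round(1),'offset',(s.x[2:4]-s.x[:2]).round(1),cost(z),s.fun)
E
```

```text
yellow [451.3 -20.  453.4 -19.   37.6] offset [2.1 1.1] 41.700462 29.06534194946289
blue [468.6 249.9 469.4 249.2  37.4] offset [ 0.8 -0.7] 23.963926 22.207950592041016
```

Both lids are within about 2.5 mm of their pot axes, and the robot is clear of everything.

```bash
python3 -c "
from cell import arm
print(arm.sign_off())"
```

```text
the job is handed in; nothing more can be done
None
```

I put the yellow lid on the yellow pot and the blue lid on the blue pot. Both look level and, by camera fit, sit within about 2.5 mm of their pots' axes. I handed the job in at about 11 s on the robot clock, and the hand-in returned no verdict.

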